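# Open the ratchet bench clamp

## Task

Open the ratchet clamp on the bench for the next, longer part: with the fingertips, press down the release key on the sliding jaw and, keeping it down, push the jaw back along its bar all the way to the end stop; then let go and move clear. Nothing is to be picked up: leave the cover lying where it is in the clamp, and do not disturb the other things standing around it.

Things in the scene. Friction and masses are not known exactly. Their poses are not given: they have to be found in the camera images.
- clamp: the ratchet bench clamp, screwed to the worktop: grey base plate 130 (x) x 270 (y) x 8 mm, origin at the centre of its underside. Its own y axis runs along the toothed bar, from the fixed jaw (at -y, its face at y = -110 mm, top 44 mm above the worktop) to the end stop (at +y, top 54 mm); the bar is 20 mm wide, centred on x = +43 mm, teeth up to 27 mm above the worktop. The bed where the part lies is at x below +30 mm. Its x axis is level and square to the bar
- jaw (a joint): travel of the sliding jaw along the bar, m: 0 nearest the fixed jaw, 0.096 fully back at the end stop. It slides against about 3 N of friction. While the ratchet is engaged it cannot be pushed back (at most one 8 mm tooth of slack), only towards the fixed jaw
- release (a joint): release key on the sliding jaw, m pressed straight down: about 0 up and engaged (up to 0.005 when the pawl rests part way on a tooth), 0.010 fully pressed, where it meets a hard stop. Sprung: 2.5 N to start, 6 N to hold fully down; the pawl is clear of the teeth above about 0.005, and the key springs back up and the ratchet locks when it is let go. Press it before pushing
- thumb_plate (a point): centre of the top of the release key's thumb plate, a level ribbed steel plate 42 mm (across the bar) x 37 mm (along it), 50 mm above the worktop when up, 40 mm when fully pressed. It travels with the jaw, right beside the black thumb block on the fixed-jaw side. Axes as the clamp's
- push_face (a point): centre of the upright face of the black thumb block on the sliding jaw, the face that looks towards the fixed jaw (clamp -y); 50 mm wide across the bar, from 52 to 74 mm above the worktop, this point at 63 mm. It rises straight beside the thumb plate (their edges are 2 mm apart), so a fingertip standing on the plate can push the block towards clamp +y. The jaw's steel bar over the bed is 32 mm high. Axes as the clamp's
- end_stop (a point): point on the face of the end stop above the bar, 40 mm above the worktop, which the jaw meets when fully back
- cover: the grey moulded cover lying loose in the clamp on the bed (8 mm above the worktop), against the fixed jaw: 52 x 88 x 24 mm, its 88 mm side across the bar; origin at the centre of its underside. The sliding jaw starts 1 to 34 mm from it
- cup_1: loose bystander: turned metal cup standing upright, 36 mm across, 43 mm tall; origin at the centre of its underside
- cup_2: loose bystander: turned metal cup standing upright, 36 mm across, 43 mm tall; origin at the centre of its underside
- cup_3: loose bystander: turned metal cup standing upright, 36 mm across, 43 mm tall; origin at the centre of its underside
- spanner: loose bystander: open-ended spanner lying flat, 30 x 137 x 8 mm, long along its y; origin at the centre of its underside
- marker: loose bystander: marker pen lying, 15 x 130 x 15 mm, long along its y; origin at the centre of its underside
- grease_tin: loose bystander: round tin with a lid, 69 mm across, 28 mm tall; origin at the centre of its underside
- tape_measure: loose bystander: tape measure standing on its base, 36 x 80 x 62 mm; origin at the centre of its underside
- threadlock: loose bystander: small bottle with a pointed cap, standing, 34 mm across, 98 mm tall; origin at the centre of its underside

How it is judged:
On the way, in this order (a step that is already met when the one before it is completed fails the run):
1. the release key is pressed down while the jaw is still about where it stood (value of joint release above 0.0053 m and distance of push_face from where it was at the start of the episode below 0.02 m), for 0.1 s.
2. the jaw is pushed back, its key held down, through the middle of its travel (value of joint release above 0.004 m and value of joint jaw between 0.056 and 0.09 m), for 0.02 s.
3. the jaw has reached the end stop (value of joint jaw above 0.09 m), for 0.1 s.
At the end, for the whole second after the job is handed in: the jaw stands at the end stop (within 6 mm), the release key is let go, the cover lies flat within 15 mm of where it was, at rest, and no bystander has moved more than 20 mm (value of joint jaw above 0.09 m and value of joint release below 0.006 m and linear speed of cover below 0.02 m/s and distance of cover from where it was at the start of the episode below 0.015 m and angle between cover's own z axis and vertical below 0.1 rad and distance of each of cup_1, cup_2, cup_3, spanner, marker, grease_tin, tape_measure, threadlock from where it was at the start of the episode below 0.02 m); the robot touches nothing.
It fails at once if the clamp is pushed with the arm or the gripper's body instead of the fingers (contact force between the arm and clamp above 3 N).
It fails at once if the cover is lifted, or moved more than 25 mm (height (world z) of cover above 0.02 m or distance of cover from where it was at the start of the episode above 0.025 m).
It fails at once if another thing is lifted, or moved more than 30 mm (distance of any of cup_1, cup_2, cup_3, spanner, marker, grease_tin, tape_measure, threadlock from where it was at the start of the episode above 0.03 m or height (world z) of any of cup_1, cup_2, cup_3, spanner, marker, grease_tin, tape_measure, threadlock above 0.015 m).
It also fails if it takes over 32 s, if anything falls off the work surface, if the arm or the gripper's body presses on something with over 40 N, if the wrist force passes 120 N, or if a joint passes its speed limit or range.

## Robot

A 6-joint arm with a two-finger parallel gripper is mounted at the origin on a cart in front of the work surface, level with it; the furniture and walls round the work are solid. World frame = base frame: x ahead of the robot, y to its left, z up, the work surface at z = 0. Lengths are in m, angles in rad, forces in N, time in s.
With the tool pointing down it reaches from about 0.2 to 0.875 m from the base axis. Payload 3.4 kg.
Tool frame: the origin (TCP) lies at the very end of the fingers, on their centre line; the grasp point (between the pads) lies 19 mm behind it; z points along the fingers, y is the direction in which the jaws open and shut (so a half turn about z gives the same grasp; the last joint's range is limited). The gripper opens to 94 mm and grips with 3 to 60 N. Pads are 16 mm wide; open, the fingers measure 119 mm over their backs; the gripper's body (75 mm by 177 mm) begins 78 mm behind the grasp point.
Start: joints at [1.198, 0.276, 1.505, -0, 1.361, -0.121], TCP at [0.143, 0.557, 0.205] pointing down, gripper open.
Joint ranges: [-2.89, 2.89], [-0.75, 2.08], [0.22, 2.7], [-1.18, 4.32], [0.11, 2.71], [-2.7, 2.7]. Speed limits (rad/s): [2.57, 2.57, 3.14, 3.14, 3.14, 3.14].

## Interface

Orientations are given as a 3x3 rotation matrix whose columns are the frame's x, y, z axes.
In Python, from bench import * gives the robot as it stands.
- The arm moves only by the tool jog_arm, never from a script. Its argument "steps" is a list of rows, each a list of 3 entries, a list of its own where there are three numbers: the shift along the tool's x, y, z in mm, then the turn, a rotation vector about the tool's x, y, z in rad, then the finger opening in mm, from 0 to 94. A call has exactly 8 rows; each row shifts and turns the pose as measured when the row begins, along the tool's axes as they then stand; what a row does not reach is not made up. A row lasts 1/10 s, in which the tool goes at most 50 mm and 8.59 degrees, less where a joint would pass 70% of its speed; a pose out of reach is approached as far as the arm can. A call with a gripper value outside its range is refused whole. The fingers move at their own pace and stop on an object; "squeeze" is the grip in N (left out, the last holds). Time passes only in rows, so rows that do not move let the fingers close, or fill a call up. It gives the time, the measured TCP pose, the force and the opening at its end, in the units of the state.
- observe(): the state, without advancing time (a new reading comes with each control period).
- capture(name): name is "side" or "top"; returns a dict with "img" (480x640x3 uint8, red, green, blue), "intrinsics" (3x3 intrinsics, pixels), "R" (3x3) and "t" (3): a world point X has camera coordinates R X + t. Camera axes: x right, y down, z forward; pixel columns grow to the right and rows downward; lengths in m; the calibration is good to about 2 mm. A picture is of the moment at which its call begins. There is no depth.
- finish_job(): hands the job in, once; it reports no verdict.
Trained networks look in a picture, given as the dict that the camera call returned (one of the last four; its "shot" number tells which), for a name from the list of things; names that differ only in an ending like _2 or _b are one class to them, and where a whole thing is asked for, a point or a joint stands for the part that bears it (a point fixed in the world has none). Each returns a list of dicts, best first, with "score" (0 to 1); they miss things now and then, are a little off and sometimes report something else, mostly with a low value. They report only what shows in the picture. A call takes as long as a camera call.
- boxes_of(query, picture): "box" ([centre column, centre row, width, height] in pixels, round what is visible of it).
The state is a dict: "time_s": time; "joint_positions": joint angles; "dq": joint speeds; "effort": joint torques, N m; "ee_pos": TCP position; "tool_rot": TCP orientation; "force": force on the tool from outside, world axes, zero at the start; "ft_torque": the same for the moment, N m; "finger_gap": finger opening in m.
Only numpy, scipy, OpenCV 4.12 (cv2) and the standard library are available. Lean on these libraries where they do the work, as an engineer would, in place of code of your own. Each camera call takes 0.05 s, during which the arm holds its last target.

## Working session

There is one attempt and no reset: what is moved stays moved. The work goes in short steps, Python scripts to look and compute and a tool call to move; the robot and the scene stay as the last step left them, time stands still between calls to the robot, and variables do not carry over. Pictures are saved under pics/ and viewed, and the job is handed in when it is done.

Besides the shell and the picture viewer there is one more tool, called after "Call:" by a JSON object that holds its "name" and its "arguments", one argument or row to a line. jog_arm: Moves the arm, as the interface text tells. Its arguments: {"type":"object","properties":{"steps":{"type":"array","items":{"type":"array"}},"squeeze":{"type":"number"}},"required":["steps"]}

```bash
ls; mkdir -p pics
python3 - <<'E'
from bench import *
import cv2,json
s=observe(); print({k:(v if not hasattr(v,'tolist') else v.tolist()) for k,v in s.items()})
for n in ("side","top"):
    p=capture(n); cv2.imwrite(f"pics/{n}0.png",p["img"][:,:,::-1])
    print(n,p["intrinsics"],p["R"],p["t"])
    for q in ("clamp","thumb_plate","cover","jaw"):
        try: print(q,[(b["box"],b["score"]) for b in boxes_of(q,p)][:2])
        except Exception as e: print(q,e)
E
```

```text
pics
{'time_s': 0.0, 'joint_positions': [1.197981549977922, 0.2765759188790127, 1.5060909658494381, -2.2648499314209822e-05, 1.3606904036296614, -0.12101515827637352], 'dq': [0.00013063699220561221, -0.0013349808026521966, -0.0009529579356044636, 0.0005099048805740329, -0.0010391878255472352, -0.0006666932770442967], 'effort': [-0.0014972142889746465, -40.4586660861969, -23.723639845848083, 0.07024463033303618, 0.03429950214922428, -0.00013698651855520438], 'ee_pos': [0.1430792568384577, 0.5563442935436197, 0.20463242243645202], 'tool_rot': [[-0.9684667425423036, 0.24914209110110652, -0.000622118370811899], [0.24914279457921504, 0.968465353287064, -0.0016514817048783848], [0.000191046482406085, -0.0017544014165549484, -0.999998442787243]], 'force': [0.4397392755076935, -0.8185145185540829, -0.9290955953783371], 'ft_torque': [0.0443271286197905, -0.031616370404100654, 0.0020319538490495242], 'finger_gap': 0.09370825170962203}
side [[556.25709503   0.         320.37451931]
 [  0.         556.25709503 234.76153196]
 [  0.           0.           1.        ]] [[ 0.33882124 -0.9407044  -0.01659536]
 [-0.55517266 -0.18565834 -0.81074922]
 [ 0.75959429  0.28391234 -0.58515835]] [-0.0622648   0.40245793  0.56329517]
clamp [([271.5, 262.2, 139.3, 94.7], 0.58)]
thumb_plate [([314.1, 243.6, 28.7, 18.5], 0.9)]
cover [([317.4, 279.6, 43.2, 38.6], 0.68)]
jaw [([299.6, 254.3, 56.8, 77.2], 0.85)]
top [[529.27075457   0.         309.77385463]
 [  0.         529.27075457 246.867507  ]
 [  0.           0.           1.        ]] [[ 3.66877182e-03 -9.99785943e-01 -2.03619090e-02]
 [-9.89916870e-01 -7.47724372e-04 -1.41647564e-01]
 [ 1.41602018e-01  2.06762698e-02 -9.89707715e-01]] [0.17313148 0.56970948 0.82107594]
clamp [([340.9, 150.2, 32.1, 51.6], 0.54)]
thumb_plate [([326.4, 243.2, 24.5, 30.7], 0.57), ([291.2, 266.5, 170.5, 96.6], 0.55)]
cover [([340.6, 283.1, 38.9, 54.9], 0.86)]
jaw [([304.3, 262.4, 58.2, 86.6], 0.68)]
```

View pics/side0.png

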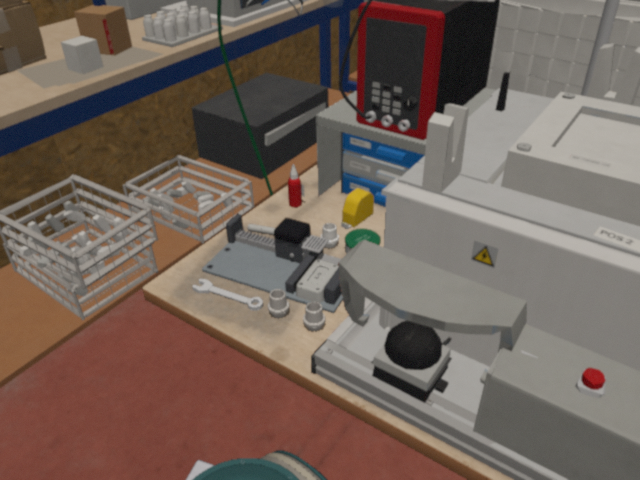

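View pics/top0.png

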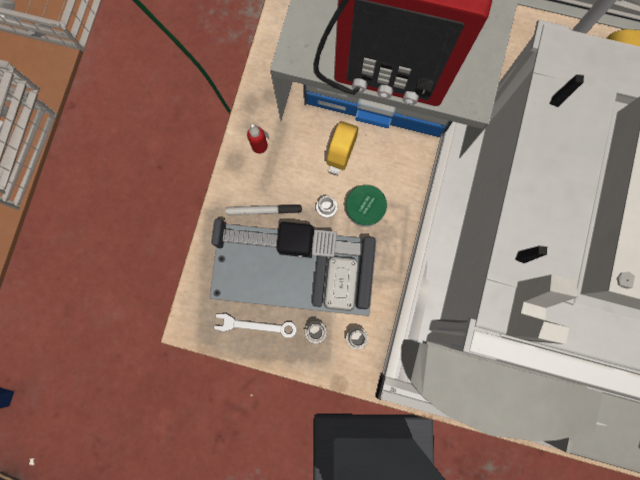

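Run:
```python
import cv2
a=cv2.imread("pics/top0.png")[190:340,180:400]; cv2.imwrite("pics/topz.png",cv2.resize(a,None,fx=3.6,fy=3.6,interpolation=cv2.INTER_CUBIC))
a=cv2.imread("pics/side0.png")[190:330,180:400]; cv2.imwrite("pics/sidez.png",cv2.resize(a,None,fx=3.6,fy=3.6,interpolation=cv2.INTER_CUBIC))
```

```text
(no output)
```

View pics/topz.png

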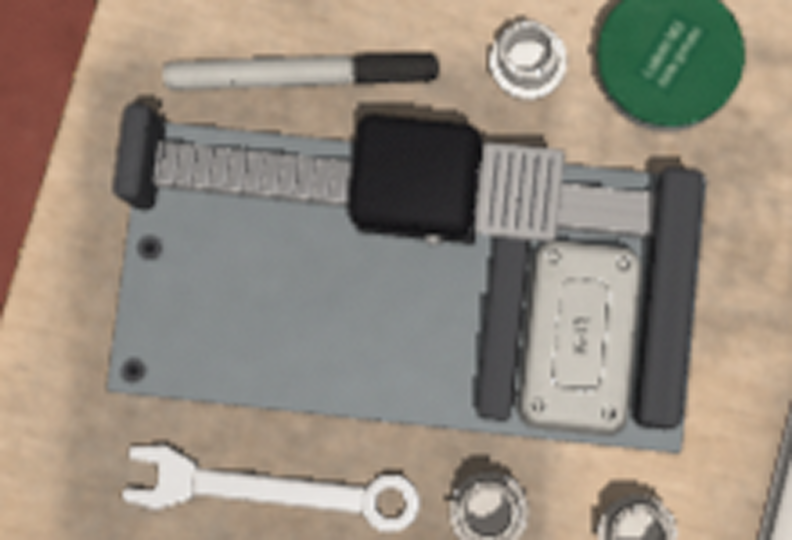

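View pics/sidez.png

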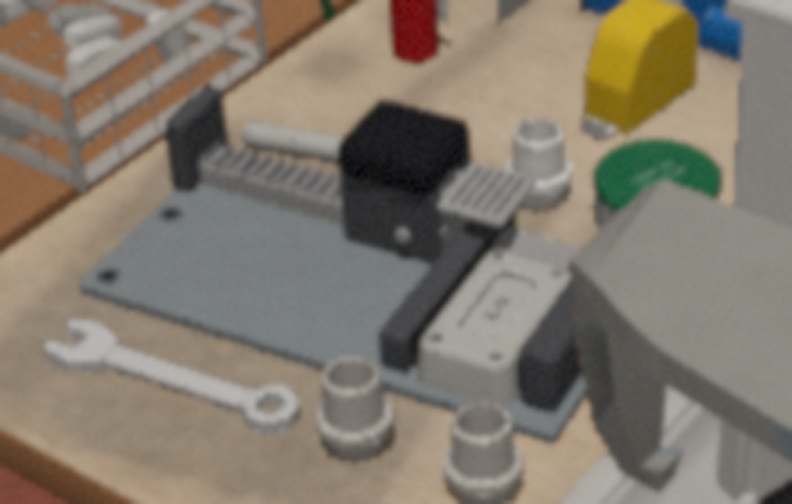

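```bash
cat > h.py <<'E'
import numpy as np
def bp(p,uv,z):
    K,R,t=map(np.array,(p["intrinsics"],p["R"],p["t"]))
    d=R.T@np.linalg.solve(K,[uv[0],uv[1],1]); c=-R.T@t
    return c+d*(z-c[2])/d[2]
def pj(p,X):
    K,R,t=map(np.array,(p["intrinsics"],p["R"],p["t"]))
    x=K@(R@np.array(X)+t); return x[:2]/x[2]
E
python3 - <<'E'
from bench import *
from h import *
import numpy as np
p=capture("top"); s=capture("side")
zt=lambda u,v:(180+u/3.6,190+v/3.6)
np.set_printoptions(precision=4,suppress=True)
for n,u,v,z in [("baseBL",107,390,.008),("baseBR",682,450,.008),("plateTL",479,147,.05),("TR",563,150,.05),("BR",557,238,.05),("BL",477,234,.05),
 ("blkTL",362,115,.074),("blkTR",474,118,.074),("blkBR",474,235,.074),("blkBL",352,228,.074),("stopT",137,105,.054),("fixT",700,172,.044),("fixB",680,425,.044)]:
    print(n,bp(p,zt(u,v),z))
for n,u,v,z in [("plateL",440,207,.05),("plateT",462,163,.05),("plateR",535,175,.05),("plateB",505,220,.05),("baseL",82,288,.008),("baseB",553,438,.008)]:
    print("side",n,bp(s,zt(u,v),z))
print("cam",-np.array(p["R"]).T@p["t"])
E
```

```text
baseBL [0.4868 0.3429 0.008 ]
baseBR [0.4599 0.0755 0.008 ]
plateTL [0.5945 0.169  0.05  ]
TR [0.5932 0.1312 0.05  ]
BR [0.5532 0.134  0.05  ]
BL [0.555  0.1698 0.05  ]
blkTL [0.6046 0.2202 0.074 ]
blkTR [0.6033 0.1709 0.074 ]
blkBR [0.5515 0.1707 0.074 ]
blkBL [0.5545 0.2239 0.074 ]
stopT [0.6131 0.3236 0.054 ]
fixT [0.5841 0.0691 0.044 ]
fixB [0.4704 0.0795 0.044 ]
side plateL [0.5545 0.1675 0.05  ]
side plateT [0.5932 0.1704 0.05  ]
side plateR [0.5953 0.1312 0.05  ]
side plateB [0.5549 0.133  0.05  ]
side baseL [0.4837 0.3376 0.008 ]
side baseB [0.4573 0.0749 0.008 ]
cam [0.4471 0.1565 0.8968]
```

Call:
{"name": "jog_arm", "arguments": {
  "steps": [
    [[0, 0, 0], [0, 0, -0.149], 0],
    [[-38, -29, 0], [0, 0, 0], 0],
    [[-38, -29, 0], [0, 0, 0], 0],
    [[-38, -29, 0], [0, 0, 0], 0],
    [[-38, -29, 0], [0, 0, 0], 0],
    [[-38, -29, 0], [0, 0, 0], 0],
    [[-38, -29, 0], [0, 0, 0], 0],
    [[-38, -29, 0], [0, 0, 0], 0]
  ],
  "squeeze": 20
}}

```text
time_s: 1.4
ee_pos: [0.3934, 0.3281, 0.2053]
tool_rot: [[-0.997, 0.083, 0.002], [0.083, 0.997, 0.006], [-0.001, 0.006, -1.0]]
force: [1.4, -0.4, 0.5]
finger_gap: 0.0332
```

Call:
{"name": "jog_arm", "arguments": {
  "steps": [
    [[-33, -26, 0], [0, 0, 0.017], 0],
    [[-33, -26, 0], [0, 0, 0], 0],
    [[-33, -26, 0], [0, 0, 0], 0],
    [[-33, -26, 0], [0, 0, 0], 0],
    [[-33, -26, 0], [0, 0, 0], 0],
    [[-30, -24, 0], [0, 0, 0], 0],
    [[0, 0, 20], [0, 0, 0], 0],
    [[0, 0, 20], [0, 0, 0], 0]
  ]
}}

```text
time_s: 2.2
ee_pos: [0.5876, 0.1416, 0.1674]
tool_rot: [[-0.994, 0.11, 0.014], [0.11, 0.994, 0.007], [-0.014, 0.008, -1.0]]
force: [-0.2, -0.1, 0.5]
finger_gap: 0.0001
```

Run:
```python
from bench import *
from h import *
import cv2
s=observe();print(s["ee_pos"],s["tool_rot"],s["force"],s["finger_gap"])
for n in("top","side"):
    p=capture(n);cv2.imwrite(f"pics/{n}1.png",cv2.resize(p["img"][150:350,160:420,::-1],None,fx=3,fy=3,interpolation=cv2.INTER_CUBIC))
```

```text
[0.58756709 0.14160806 0.16743639] [[-0.99379518  0.11028118  0.01446385]
 [ 0.11038681  0.993866    0.00671753]
 [-0.01363431  0.00827247 -0.99987283]] [-0.24998773 -0.07772364  0.47155737] 0.00011823909572482338
```

View pics/side1.png

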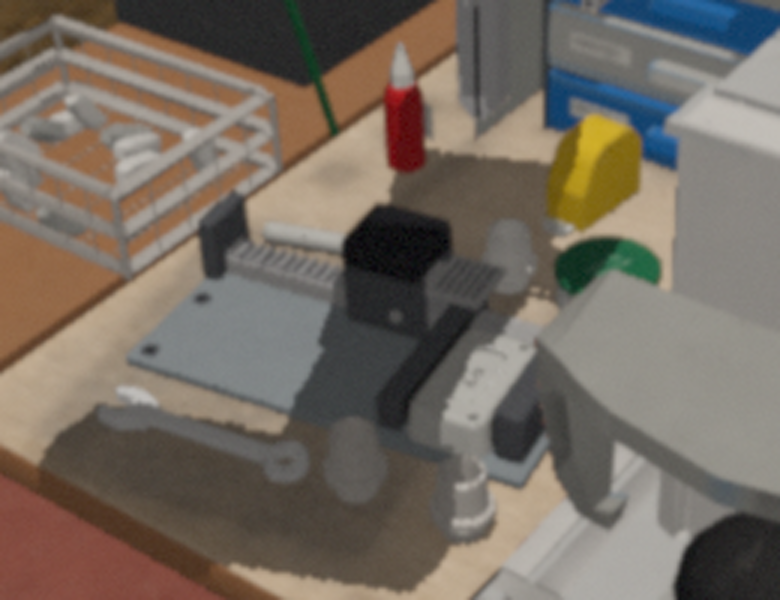

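The crop shows the scene undisturbed with the arm's shadow over it, but the fingers aren't in the crop, so I'll check the whole picture.

Run:
```python
from bench import *
from h import *
import cv2
s=observe()
p=capture("side");print(pj(p,s["ee_pos"]));cv2.imwrite("pics/side2.png",p["img"][:,:,::-1])
p=capture("top");print(pj(p,s["ee_pos"]))
```

```text
[320.27334799 186.41732993]
[331.20762652 223.33167136]
```

View pics/side2.png

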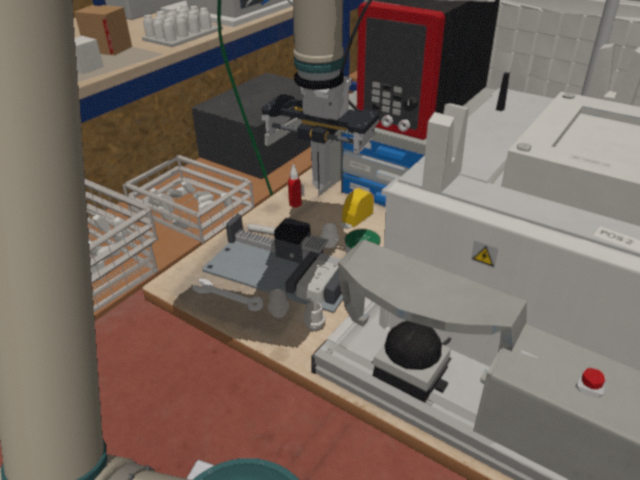

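View pics/top1.png

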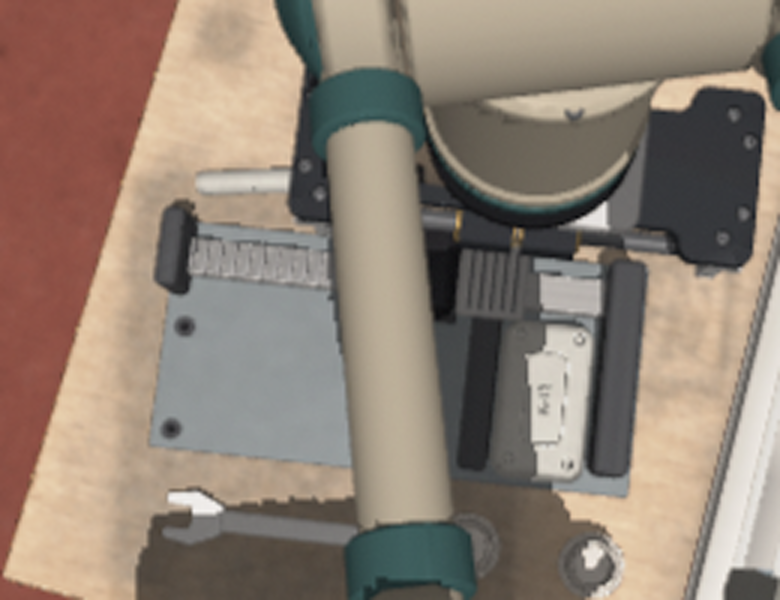

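Call:
{"name": "jog_arm", "arguments": {
  "steps": [
    [[12, 10, 0], [0.008, 0.014, -0.01], 0],
    [[0, 0, 20], [0, 0, 0], 0],
    [[0, 0, 25], [0, 0, 0], 0],
    [[0, 0, 25], [0, 0, 0], 0],
    [[0, 0, 20], [0, 0, 0], 0],
    [[0, 0, 10], [0, 0, 0], 0],
    [[0, 0, 0], [0, 0, 0], 0],
    [[0, 0, 0], [0, 0, 0], 0]
  ]
}}

```text
time_s: 3.2
ee_pos: [0.5758, 0.1653, 0.0764]
tool_rot: [[-0.996, 0.088, 0.011], [0.088, 0.996, 0.005], [-0.011, 0.006, -1.0]]
force: [0.0, -1.0, 0.7]
finger_gap: 0.0006
```

Run:
```python
from bench import *
from h import *
import cv2
s=observe();print(s["ee_pos"],s["tool_rot"],s["force"])
p=capture("side");print(pj(p,s["ee_pos"]));cv2.imwrite("pics/side3.png",cv2.resize(p["img"][130:330,180:400,::-1],None,fx=3,fy=3,interpolation=cv2.INTER_CUBIC))
p=capture("top");print(pj(p,s["ee_pos"]));cv2.imwrite("pics/top3.png",cv2.resize(p["img"][150:350,180:400,::-1],None,fx=3,fy=3,interpolation=cv2.INTER_CUBIC))
```

```text
[0.57577133 0.16530547 0.07644635] [[-0.9960783   0.08775372  0.01128288]
 [ 0.0878142   0.99612442  0.00498008]
 [-0.01080214  0.00595135 -0.99992394]] [ 0.02990358 -0.98172593  0.7222007 ]
[307.08804428 229.29033953]
[315.13892325 239.72337989]
```

View pics/side3.png

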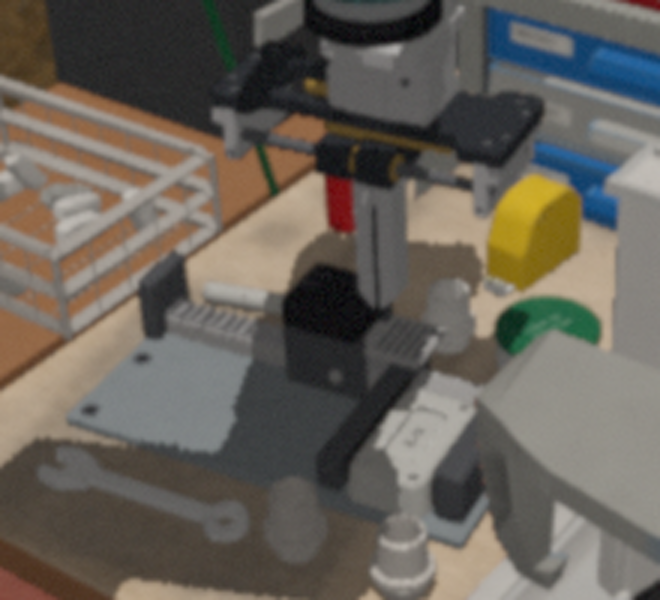

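View pics/top3.png

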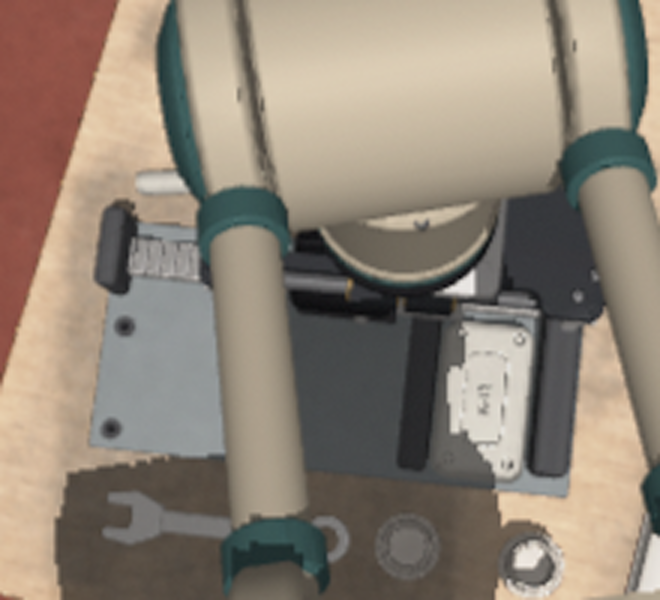

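Call:
{"name": "jog_arm", "arguments": {
  "steps": [
    [[-1, -6, 0], [0, 0, 0.01], 0],
    [[-1, -6, 0], [0.006, 0.01, 0], 0],
    [[0, 0, 0], [0, 0, 0], 0],
    [[0, 0, 0], [0, 0, 0], 0],
    [[0, 0, 0], [0, 0, 0], 0],
    [[0, 0, 0], [0, 0, 0], 0],
    [[0, 0, 0], [0, 0, 0], 0],
    [[0, 0, 0], [0, 0, 0], 0]
  ]
}}

```text
time_s: 4.1
ee_pos: [0.579, 0.1514, 0.0794]
tool_rot: [[-0.995, 0.1, 0.005], [0.1, 0.995, 0.0], [-0.005, 0.001, -1.0]]
force: [-1.3, -0.4, 0.4]
finger_gap: 0.0005
```

Call:
{"name": "jog_arm", "arguments": {
  "steps": [
    [[2, 1, 6], [0, 0, 0], 0],
    [[1, 0, 6], [0, 0, 0], 0],
    [[0, 0, 6], [0, 0, 0], 0],
    [[0, 0, 4], [0, 0, 0], 0],
    [[0, 0, 2], [0, 0, 0], 0],
    [[0, 0, 0], [0, 0, 0], 0],
    [[0, 0, 0], [0, 0, 0], 0],
    [[0, 0, 0], [0, 0, 0], 0]
  ]
}}

```text
time_s: 4.9
ee_pos: [0.5753, 0.153, 0.0522]
tool_rot: [[-0.995, 0.1, 0.003], [0.1, 0.995, -0.0], [-0.003, 0.0, -1.0]]
force: [-0.3, -0.6, 0.4]
finger_gap: 0.0005
```

Run:
```python
from bench import *
from h import *
import cv2
s=observe();print(s["ee_pos"],s["tool_rot"],s["force"])
p=capture("side");print(pj(p,s["ee_pos"]));cv2.imwrite("pics/side4.png",cv2.resize(p["img"][170:310,220:400,::-1],None,fx=4,fy=4,interpolation=cv2.INTER_CUBIC))
```

```text
[0.57525728 0.15298363 0.05224447] [[-9.95000924e-01  9.98056041e-02  3.46451339e-03]
 [ 9.98060507e-02  9.95006910e-01 -4.41655232e-05]
 [-3.45162273e-03  3.01834663e-04 -9.99993998e-01]] [-0.26421021 -0.57877423  0.37458252]
[313.71186021 241.53189249]
```

View pics/side4.png

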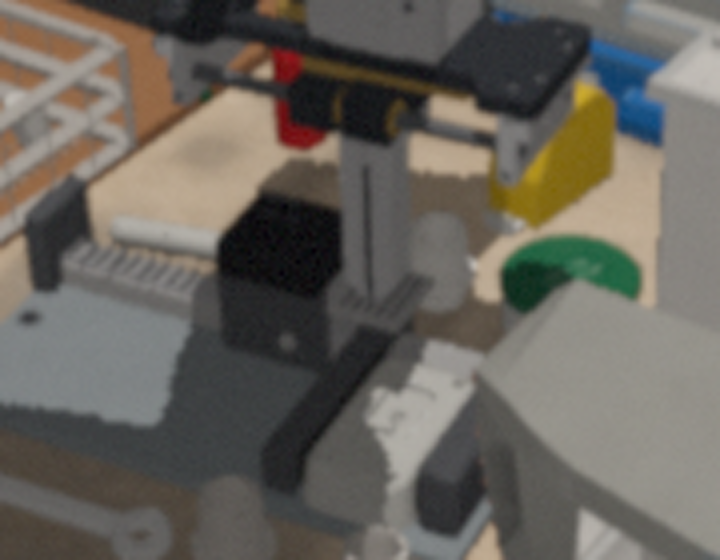

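The fingertips (crop about (372,300)) stand just above the middle of the plate, beside the block. Next I press the key.

Call:
{"name": "jog_arm", "arguments": {
  "steps": [
    [[0, 0, 3], [0, 0, 0], 0],
    [[0, 0, 3], [0, 0, 0], 0],
    [[0, 0, 3], [0, 0, 0], 0],
    [[0, 0, 3], [0, 0, 0], 0],
    [[0, 0, 2], [0, 0, 0], 0],
    [[0, 0, 1], [0, 0, 0], 0],
    [[0, 0, 1], [0, 0, 0], 0],
    [[0, 0, 1], [0, 0, 0], 0]
  ]
}}

```text
time_s: 5.75
ee_pos: [0.576, 0.153, 0.0401]
tool_rot: [[-0.995, 0.1, 0.007], [0.1, 0.995, 0.0], [-0.007, 0.001, -1.0]]
force: [-2.2, -0.0, 9.3]
finger_gap: 0.0009
```

Call:
{"name": "jog_arm", "arguments": {
  "steps": [
    [[0, 3, 1], [0, 0, 0], 0],
    [[0, 4, 1], [0, 0, 0], 0],
    [[0, 5, 1], [0, 0, 0], 0],
    [[0, 5, 1], [0, 0, 0], 0],
    [[0, 5, 1], [0, 0, 0], 0],
    [[0, 5, 1], [0, 0, 0], 0],
    [[0, 5, 1], [0, 0, 0], 0],
    [[0, 5, 1], [0, 0, 0], 0]
  ]
}}

```text
time_s: 6.55
ee_pos: [0.5789, 0.1812, 0.0401]
tool_rot: [[-0.995, 0.095, 0.009], [0.095, 0.995, -0.016], [-0.01, -0.015, -1.0]]
force: [-2.2, -2.8, 9.0]
finger_gap: 0.0006
```

Call:
{"name": "jog_arm", "arguments": {
  "steps": [
    [[0, 6, 1], [-0.005, 0.003, 0.003], 0],
    [[0, 6, 1], [-0.005, 0.003, 0.003], 0],
    [[0, 6, 1], [-0.005, 0, 0], 0],
    [[0, 6, 1], [0, 0, 0], 0],
    [[0, 6, 1], [0, 0, 0], 0],
    [[0, 6, 1], [0, 0, 0], 0],
    [[0, 6, 1], [0, 0, 0], 0],
    [[0, 6, 1], [0, 0, 0], 0]
  ]
}}

```text
time_s: 7.35
ee_pos: [0.583, 0.2204, 0.0401]
tool_rot: [[-0.995, 0.096, 0.006], [0.096, 0.995, -0.018], [-0.007, -0.017, -1.0]]
force: [-2.8, -2.8, 10.1]
finger_gap: 0.0003
```

Call:
{"name": "jog_arm", "arguments": {
  "steps": [
    [[0, 6, 1], [-0.005, 0.003, 0.003], 0],
    [[0, 6, 1], [-0.005, 0.003, 0.003], 0],
    [[0, 6, 1], [-0.005, 0, 0], 0],
    [[0, 6, 1], [0, 0, 0], 0],
    [[0, 5, 1], [0, 0, 0], 0],
    [[0, 5, 1], [0, 0, 0], 0],
    [[0, 5, 1], [0, 0, 0], 0],
    [[0, 5, 1], [0, 0, 0], 0]
  ]
}}

```text
time_s: 8.15
ee_pos: [0.5868, 0.2521, 0.0402]
tool_rot: [[-0.995, 0.095, 0.002], [0.095, 0.995, -0.026], [-0.005, -0.026, -1.0]]
force: [-1.9, -6.8, 10.5]
finger_gap: 0.0007
```

Run:
```python
from bench import *
from h import *
import cv2
s=observe();print(s["ee_pos"],s["force"])
p=capture("side");print(pj(p,s["ee_pos"]));cv2.imwrite("pics/side5.png",cv2.resize(p["img"][170:330,180:380,::-1],None,fx=3.6,fy=3.6,interpolation=cv2.INTER_CUBIC))
```

```text
[0.58680725 0.252056   0.04017105] [-1.88650483 -6.8174521  10.53578239]
[267.11137538 233.34792192]
```

View pics/side5.png

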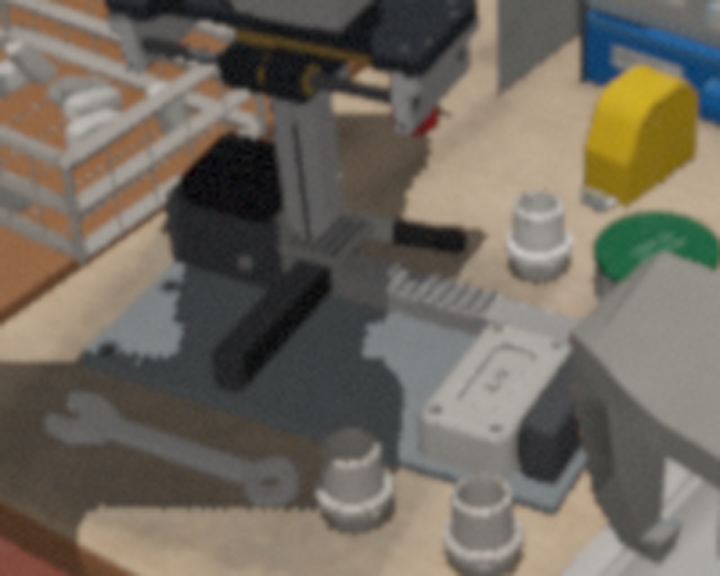

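The block at crop (225,200) now hides the end stop, and the y force has risen. One more gentle push to confirm contact.

Call:
{"name": "jog_arm", "arguments": {
  "steps": [
    [[0, 5, 1], [-0.005, 0, 0], 0],
    [[0, 5, 1], [-0.005, 0, 0], 0],
    [[0, 5, 1], [-0.005, 0, 0], 0],
    [[0, 5, 1], [0, 0, 0], 0],
    [[0, 5, 1], [0, 0, 0], 0],
    [[0, 5, 1], [0, 0, 0], 0],
    [[0, 5, 1], [0, 0, 0], 0],
    [[0, 5, 1], [0, 0, 0], 0]
  ]
}}

```text
time_s: 9.0
ee_pos: [0.5868, 0.2507, 0.0409]
tool_rot: [[-0.997, 0.083, -0.005], [0.083, 0.993, -0.083], [-0.002, -0.083, -0.997]]
force: [-2.5, -12.0, 12.7]
finger_gap: 0.0006
```

Call:
{"name": "jog_arm", "arguments": {
  "steps": [
    [[0, 0, 0], [0, 0, 0], 0],
    [[0, -2, -3], [-0.02, 0, 0], 0],
    [[0, -2, -8], [-0.02, 0, 0], 0],
    [[0, -2, -12], [-0.02, 0, 0], 0],
    [[0, 0, -20], [0, 0, 0], 0],
    [[0, 0, -30], [0, 0, 0], 0],
    [[0, 0, -30], [0, 0, 0], 0],
    [[0, 0, -30], [0, 0, 0], 0]
  ]
}}

```text
time_s: 9.8
ee_pos: [0.5834, 0.244, 0.1755]
tool_rot: [[-0.996, 0.084, -0.009], [0.085, 0.996, -0.019], [0.008, -0.02, -1.0]]
force: [0.6, -0.6, -0.3]
finger_gap: 0.0005
```

Call:
{"name": "jog_arm", "arguments": {
  "steps": [
    [[20, 20, -20], [0, 0, 0], 0],
    [[35, 30, -10], [0, 0, 0], 0],
    [[35, 30, 0], [0, 0, 0], 0],
    [[35, 30, 0], [0, 0, 0], 0],
    [[35, 30, 0], [0, 0, 0], 0],
    [[35, 30, 0], [0, 0, 0], 0],
    [[20, 15, 0], [0, 0, 0], 0],
    [[0, 0, 0], [0, 0, 0], 0]
  ]
}}

```text
time_s: 10.6
ee_pos: [0.3847, 0.4492, 0.2126]
tool_rot: [[-0.996, 0.091, 0.004], [0.091, 0.996, -0.01], [-0.005, -0.01, -1.0]]
force: [0.5, -1.4, 0.2]
finger_gap: 0.0003
```

Run:
```python
from bench import *
from h import *
import cv2
s=observe();print(s["time_s"],s["ee_pos"],s["force"])
for n in("top","side"):
    p=capture(n);cv2.imwrite(f"pics/{n}6.png",cv2.resize(p["img"][110:350,160:420,::-1],None,fx=2.5,fy=2.5,interpolation=cv2.INTER_CUBIC))
    for q in ("thumb_plate","cover","jaw"): print(n,q,[(b["box"],b["score"]) for b in boxes_of(q,p)][:2])
```

```text
10.6 [0.38469326 0.44915985 0.21262374] [ 0.51349968 -1.37070403  0.23941992]
top thumb_plate [([267.9, 237.1, 23.5, 26.7], 0.57), ([292.2, 266.2, 169.2, 101.0], 0.55)]
top cover [([340.1, 284.4, 37.5, 54.6], 0.89)]
top jaw [([246.7, 258.6, 59.2, 83.3], 0.81), ([268.4, 237.5, 21.3, 25.2], 0.35)]
side thumb_plate [([271.9, 233.1, 26.5, 16.1], 0.76)]
side cover [([318.5, 279.9, 45.3, 42.5], 0.82), ([314.7, 314.6, 22.0, 32.2], 0.32)]
side jaw [([256.3, 244.5, 52.8, 72.7], 0.75), ([315.4, 315.4, 22.0, 25.9], 0.64)]
```

View pics/side6.png

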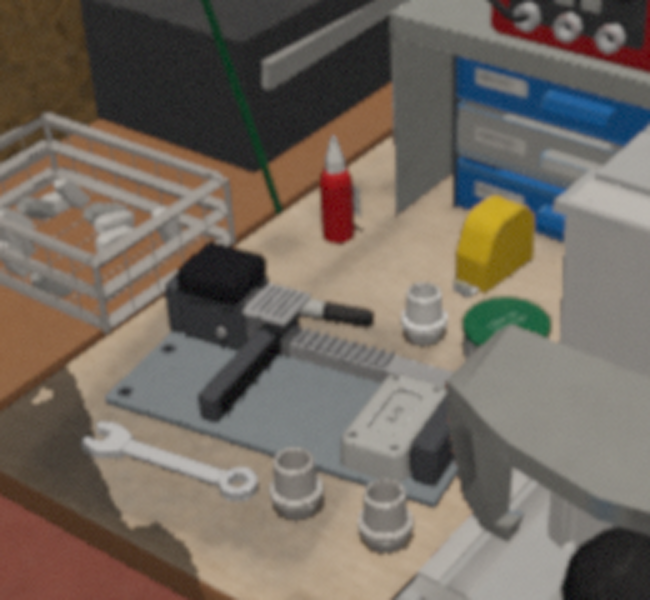

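View pics/top6.png

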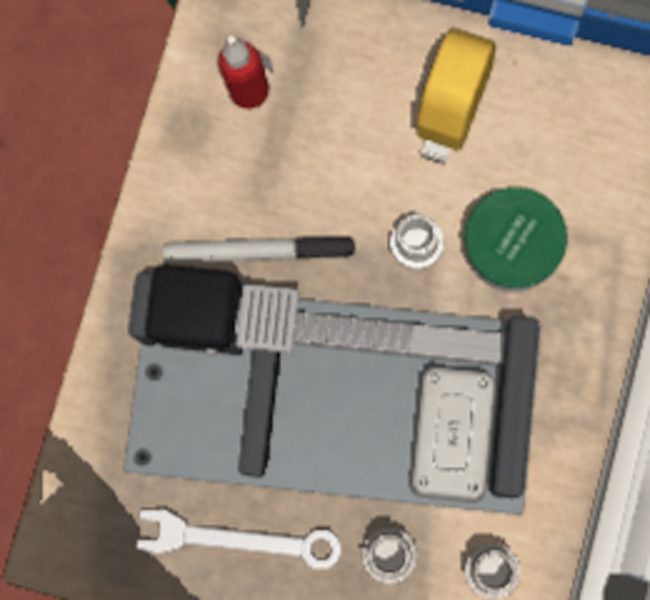

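Run:
```python
from bench import *
from h import *
p=capture("top");q=capture("side")
for z in(.04,.045,.05): print(z,bp(p,(266.8,236.8),z),bp(q,(271.6,231.6),z))
print(finish_job())
```

```text
0.04 [0.58631283 0.24512552 0.04      ] [0.59498778 0.24637603 0.04      ]
0.045 [0.58550027 0.24460862 0.045     ] [0.58865859 0.24320339 0.045     ]
0.05 [0.5846877  0.24409171 0.05      ] [0.5823294  0.24003076 0.05      ]
the job is handed in; nothing more can be done
None
```

I pressed the release key fully down with the closed fingertips, pushed the jaw back to the end stop with the key held down, then lifted off and moved clear. The job is handed in at about 10.6 s of the 32 s allowed. `finish_job()` gives no verdict.

- **Key pressed:** the fingertips stood at 40 mm with about 9 N on them before I pushed. That height is the key's hard stop.
- **Jaw at the end stop:** the fingers stopped moving, with the push force up from 3 to 12 N. Afterwards both pictures showed the black block against the stop. The measured travel is about 90 mm from its starting place.
- **Key let go:** the thumb plate measures roughly 45–50 mm high from the two cameras, which fits the key having sprung back up. The two views still disagree by 3–5 mm, so this is only a rough check.
- **Cover and other things:** the cover shifted by about 1 pixel, which is within the noise. The other things look undisturbed, though I judged those by eye and did not measure them.
- **Moves off target:** some approach moves missed their targets by up to about 13 mm, so I corrected the position before pressing. During the last push against the stop the tool leaned about 5 degrees.

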